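Put the mixed-up powder jars back on their own stands

TASK

The four powder containers in front of the lap stand on each other's stands. Swap them round, using the spare purple stand as the free spot, until each stands upright and centred in the well of the stand of its own colour (blue lid on blue, red lid on red, tan lid on tan wood, black canister on black), the purple one empty again. Keep every container upright all the while, and leave the whetstone where it lies.

Things in the scene. Friction and masses are not known exactly. Their poses are not given: they have to be found in the camera images.
- blue_jar: off-white powder jar with a bright blue screw lid, 51 mm across (body 49), 66 mm high, 0.13 kg; only the lower 52 mm is solid to the fingers, so grip the body below the lid. Origin: centre of the underside; z up along the jar.
- red_jar: squat off-white tub with a red lid, 62 mm across (body 59), 38 mm high, 0.09 kg; only the lower 28 mm is solid to the fingers, so grip low, just above the stand's rim. Origin: centre of the underside; z up along the tub. (A like tub at the far back of the bench is scenery.)
- tan_jar: glass jar of green powder with a tan lid, 51 mm across, 70 mm high, 0.16 kg; grip the body. Origin: centre of the underside; z up along the jar. (A like jar at the far back of the bench is scenery.)
- black_can: small black canister with a grey lid, 34 mm across (body 31), 51 mm high, 0.02 kg; only the lower 43 mm is solid to the fingers. Origin: centre of the underside; z up along the can.
- blue_stand: fixed round stand of blue paint, 92 mm across, screwed to the bench, with a shallow well 78 mm across in its top. Origin: centre of the underside, on the bench; z up. Well floor 5 mm, top of rim 9 mm above the origin. Does not move; home of the jar with the blue lid.
- red_stand: fixed round stand of red paint, 92 mm across, screwed to the bench, with a shallow well 78 mm across in its top. Origin: centre of the underside, on the bench; z up. Well floor 5 mm, top of rim 9 mm above the origin. Does not move; home of the tub with the red lid.
- tan_stand: fixed round stand of light tan wood, 92 mm across, screwed to the bench, with a shallow well 78 mm across in its top. Origin: centre of the underside, on the bench; z up. Well floor 5 mm, top of rim 9 mm above the origin. Does not move; home of the glass jar with the tan lid.
- black_stand: fixed round stand of black plastic, 92 mm across, screwed to the bench, with a shallow well 78 mm across in its top. Origin: centre of the underside, on the bench; z up. Well floor 5 mm, top of rim 9 mm above the origin. Does not move; home of the black canister.
- spare_stand: fixed round stand of purple plastic, 92 mm across, screwed to the bench, with a shallow well 78 mm across in its top. Origin: centre of the underside, on the bench; z up. Well floor 5 mm, top of rim 9 mm above the origin. Does not move; empty at the start and at the end; free for use on the way. The five stands lie in a row from left to right in front of the machine, in any order, their centres at least 110 mm apart.
- whetstone: loose dressing stone, half grey, half tan, 34 x 90 x 21 mm, lying behind the stands; a bystander to be left alone. Origin: centre of the underside; y along its length, z up.
Mind the look-alikes: they are no part of the job. There is more than one size of the black_can; the job needs the middle-sized.

How it is judged (in metres and radians):
At the end, for the whole second after the job is handed in: Each of the four containers stands at rest in the well of its own stand: its centre within 15 mm of the stand's centre, its underside on the well floor (2 to 8 mm above the stand's underside), its axis within 0.1 rad of vertical; the whetstone is within 20 mm of where it was (horizontal distance between blue_jar and blue_stand below 0.015 m and z of blue_jar in the frame of blue_stand between 0.002 and 0.008 m and angle between each of blue_jar, red_jar, tan_jar, black_can's own z axis and vertical below 0.1 rad and linear speed of each of blue_jar, red_jar, tan_jar, black_can below 0.02 m/s and horizontal distance between red_jar and red_stand below 0.015 m and z of red_jar in the frame of red_stand between 0.002 and 0.008 m and horizontal distance between tan_jar and tan_stand below 0.015 m and z of tan_jar in the frame of tan_stand between 0.002 and 0.008 m and horizontal distance between black_can and black_stand below 0.015 m and z of black_can in the frame of black_stand between 0.002 and 0.008 m and distance of whetstone from where it was at the start of the episode below 0.02 m); the robot touches nothing.
It fails at once if a container is tipped over (more than 0.6 rad from upright) (angle between any of blue_jar, red_jar, tan_jar, black_can's own z axis and vertical above 0.6 rad).
It fails at once if the whetstone is shifted by more than 20 mm (distance of whetstone from where it was at the start of the episode above 0.02 m).
It also fails if it takes over 136 s, if anything falls off the work surface, if the arm or the gripper's body presses on something with over 40 N, if the wrist force passes 120 N, or if a joint passes its speed limit or range.

ROBOT

A 6-joint arm with a two-finger parallel gripper is mounted at the origin on a cart in front of the work surface, level with it; the furniture and walls round the work are solid. World frame = base frame: x ahead of the robot, y to its left, z up, the work surface at z = 0. Lengths are in mm, angles in rad, forces in N, time in s.
With the tool pointing down it reaches from about 350 to 775 mm from the base axis. Payload 7.3 kg.
Tool frame: the origin (TCP) lies between the finger pads; the fingertips stand 14 mm ahead of it and the grasp point (between the pads) lies 5 mm behind it; z points along the fingers, y is the line along which they close (so a half turn about z gives the same grasp; the last joint's range is limited). The gripper opens to 92 mm and grips with 3 to 60 N. Pads are 19 mm wide; open, the fingers measure 130 mm over their backs; the gripper's body (75 mm by 190 mm) begins 47 mm behind the grasp point.
Start: joints at [1.201, 0.342, 1.524, -0, 1.275, -0.146], TCP at [116.5, 511.929, 240.741] pointing down, gripper open.
Joint ranges: [-2.53, 2.53], [-0.77, 2.02], [0.04, 2.7], [-1, 4.14], [0.28, 2.66], [-3.11, 3.11]. Speed limits (rad/s): [2.57, 2.57, 3.14, 3.14, 3.14, 3.14].

INTERFACE

Orientations are given as [roll, pitch, yaw] about the fixed x, y, z axes, in that order (R = Rz(yaw) Ry(pitch) Rx(roll)).
In Python, from plant import get_obs, cams, close_job gives the robot as it stands. The module is installed in compiled form; this text tells all that it offers.
- The arm moves only by the shell command python3 -m creep 'ROWS'. ROWS is JSON, a list of rows, each an object of numbers: "hand": the opening, from 0 (shut) to 1 (fully open); "tx", "ty", "tz": the shift along the tool's x, y, z in m; "spin": the turn about the tool's z in degrees. In form: [{"hand": .., "tx": .., "ty": .., "tz": .., "spin": ..}, ...]. A call has 1 to 5 rows; each row shifts and turns the commanded pose from where the row before left it, along the tool's axes as they then stand; what a row does not reach is not made up. A row lasts 1/8 s, in which the tool goes at most 62.5 mm and 10.7 degrees, less where a joint would pass 70% of its speed; a pose out of reach is approached as far as the arm can. A call is refused whole if a number of a shift passes 0.0625 or a number of a turn 10.7, either way. A call with a gripper value outside its range is refused whole. The fingers move at their own pace and stop on an object; the grip force is fixed at half the most. Time passes only in rows, so rows that do not move let the fingers close. It gives the time, the measured TCP pose, the force, the opening and the grip force at its end, in the units of the state.
- get_obs(): the state, without advancing time (a new reading comes with each control period).
- cams.capture(name): name is "side" or "top"; returns a dict with "color" (400x640x3 uint8, red, green, blue), "K" (3x3 intrinsics, pixels), "R" (3x3) and "t" (3): a world point X has camera coordinates R X + t. Camera axes: x right, y down, z forward; pixel columns grow to the right and rows downward; lengths in mm; the calibration is good to about 2 mm. A picture is of the moment at which its call begins. There is no depth.
- close_job(): hands the job in; it is judged then, once.
The state is a dict: "time": time; "joint_positions": joint angles; "dq": joint speeds; "tau": joint torques, N m; "tool_pos": TCP position; "tcp_rot": TCP orientation; "contact_force": force on the tool from outside, world axes, zero at the start; "moment": the same for the moment, N m; "grip_width": finger opening in mm; "finger_force": force on a finger pad.
Only numpy, scipy, OpenCV 4.12 (cv2) and the standard library are available. Lean on these libraries where they do the work, as an engineer would, in place of code of your own. Each camera call takes 0.05 s, during which the arm holds its last target. There are 200 camera calls.

## Working session

There is one attempt and no reset: what is moved stays moved. The work goes in short steps, Python scripts to look and compute and a shell command to move; the robot and the scene stay as the last step left them, time stands still between calls to the robot, and variables do not carry over. Pictures are saved under pics/ and viewed, at most 14 in all, crops included, and the job is handed in when it is done.

```bash
mkdir -p pics
python3 - <<'E'
from plant import get_obs,cams
import cv2,numpy as np
o=get_obs();print(o)
for n in("top","side"):
    c=cams.capture(n);cv2.imwrite(f"pics/{n}0.png",c["color"][:,:,::-1]);print(n,c["K"],c["R"],c["t"])
E
```

```text
{'time': 0.0, 'joint_positions': array([ 1.20099781e+00,  3.42712137e-01,  1.52501723e+00,  1.04064807e-05,
        1.27538927e+00, -1.46023096e-01]), 'dq': array([-0.00208455, -0.00010175,  0.00128835, -0.00076718, -0.00046656,
        0.00040676]), 'tau': array([-1.29285399e-04, -4.31224573e+01, -2.44227809e+01,  7.17479177e-02,
        5.58750762e-02, -1.09180442e-04]), 'tool_pos': array([116.35120832, 511.55177407, 240.05036288]), 'tcp_rot': array([-3.14008435e+00, -2.31883958e-04,  2.91781402e+00]), 'contact_force': array([ 0.00578472, -0.3588809 ,  1.28611191]), 'moment': array([-0.01008686, -0.00291032,  0.02954558]), 'finger_force': 0.0, 'grip_width': 91.65855144871895}
top [[417.92491663   0.         319.11288477]
 [  0.         417.92491663 198.40425095]
 [  0.           0.           1.        ]] [[ 0.02138513 -0.9995661   0.02025542]
 [-0.99833913 -0.02243416 -0.05306315]
 [ 0.05349454 -0.01908701 -0.99838571]] [ -34.07155729  499.42930662 1078.50072556]
side [[420.02114542   0.         321.58908622]
 [  0.         420.02114542 200.27165226]
 [  0.           0.           1.        ]] [[ 0.88362966 -0.4681585  -0.00512312]
 [-0.21140638 -0.38920954 -0.89656192]
 [ 0.41773912  0.79331176 -0.44288878]] [-445.10068079  157.05560087 1000.8829137 ]
```

View pics/top0.png

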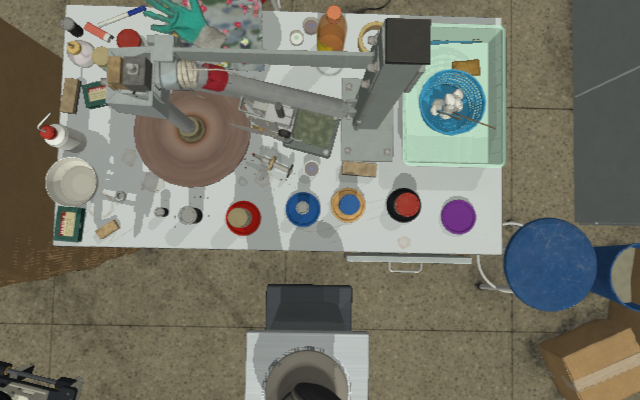

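View pics/side0.png

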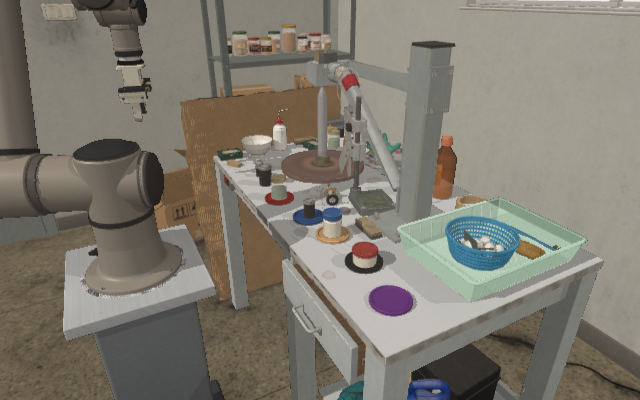

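The top view shows, from left to right: tan jar on the red stand (243,217), can on the blue stand (303,209), blue jar on the tan stand (348,205), red tub on the black stand (404,205), and the empty purple stand (458,217). The whetstone is at about (358,169). The smaller and larger look-alike cans are at (162,212) and (190,215). The side view shows the same order.

```bash
cat > h.py <<'E'
import cv2,numpy as np
from plant import get_obs,cams
def ray(c,u,v,z):
    d=c["R"].T@np.linalg.solve(c["K"],[u,v,1.]);o=-c["R"].T@c["t"];return (o+d*(z-o[2])/d[2])[:2]
def proj(c,X):
    p=c["K"]@(c["R"]@np.array(X,float)+c["t"]);return p[:2]/p[2]
def blob(c,box,f):
    x0,y0,x1,y1=box;hsv=cv2.cvtColor(c["color"],cv2.COLOR_RGB2HSV)[y0:y1,x0:x1].astype(int)
    m=f(*[hsv[...,i] for i in range(3)]).astype(np.uint8)
    cs,_=cv2.findContours(m,cv2.RETR_EXTERNAL,cv2.CHAIN_APPROX_NONE);k=max(cs,key=cv2.contourArea)
    (u,v),r=cv2.minEnclosingCircle(cv2.convexHull(k));return u+x0,v+y0,r,cv2.contourArea(k)
E
python3 - <<'E'
from h import *
c=cams.capture("top")
blue=lambda h,s,v:(abs(h-108)<15)&(s>120)
red=lambda h,s,v:((h<8)|(h>172))&(s>150)
tan=lambda h,s,v:(h>10)&(h<25)&(s>70)
for n,b,f,z in[("red_stand",(220,190,268,242),red,9),("blue_stand",(280,185,328,232),blue,9),("tan_stand",(326,182,370,228),tan,9),
 ("black_stand",(380,180,428,230),lambda h,s,v:(v<60),9),("spare",(432,190,485,245),lambda h,s,v:(abs(h-142)<15)&(s>100),9),
 ("tan_lid",(228,205,254,230),tan,75),("blue_lid",(335,190,362,218),blue,71),("red_lid",(385,185,422,225),red,43),
 ("can_lid",(292,196,314,222),lambda h,s,v:(s<60)&(v>50),56),("whet",(338,158,380,179),tan,21)]:
    u,v,r,a=blob(c,b,f);print(n,np.round([u,v,r,a],1),"xy",ray(c,u,v,z).round(1),"R",round(r*1078/418*(1-z/1078),1))
x=c["color"][150:245,215:495];cv2.imwrite("pics/crop.png",cv2.resize(x,(784,266),interpolation=cv2.INTER_CUBIC)[:,:,::-1])
E
```

```text
red_stand [242.8 217.7  17.2 876.5] xy [445.5 174.8] R 44.0
blue_stand [302.6 209.1  17.1 869. ] xy [471.4  19.4] R 43.8
tan_stand [347.6 204.7  17.3 892. ] xy [485.4 -98.4] R 44.4
black_stand [403.3 204.5  17.  314.5] xy [ 489.1 -245.1] R 43.5
spare [458.1 216.5  17.  854. ] xy [ 460.7 -390.5] R 43.5
tan_lid [237.3 216.8  10.3 276.5] xy [447.1 177.6] R 24.8
blue_lid [348.9 204.    9.9 272.5] xy [484.7 -96.1] R 23.9
red_lid [407.3 204.2  12.3 425. ] xy [ 488.8 -248. ] R 30.4
can_lid [302.1 207.3   6.5 116.5] xy [474.6  19.9] R 15.9
whet [358.8 169.   17.3 368.5] xy [ 578.9 -124.9] R 43.7
```

View pics/crop.png

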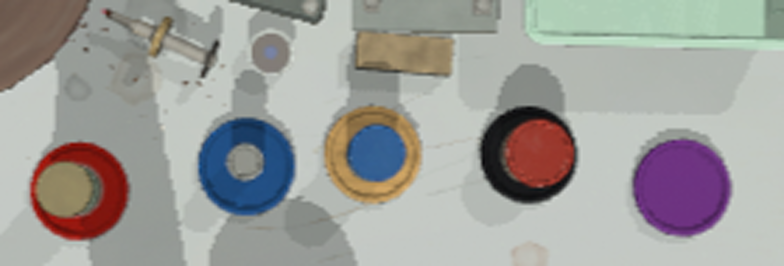

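```bash
python3 -m creep '[{"hand":1,"spin":-6.4},{"hand":1,"spin":-6.4},{"hand":1,"tx":-0.053},{"hand":1,"tx":-0.053},{"hand":1,"tx":-0.053}]'
python3 -m creep '[{"hand":1,"tx":-0.053},{"hand":1,"tx":-0.053},{"hand":1,"tx":-0.053},{"hand":1,"tx":-0.053},{"hand":1,"ty":-0.05}]'
python3 -m creep '[{"hand":1,"ty":-0.05},{"hand":1,"ty":-0.05},{"hand":1,"ty":-0.05},{"hand":1,"ty":-0.05},{"hand":1,"ty":-0.05}]'
python3 -m creep '[{"hand":1,"ty":-0.05},{"hand":1,"ty":-0.05},{"hand":1,"ty":-0.05},{"hand":1,"ty":-0.05},{"hand":1,"ty":-0.05}]'
```

```text
invalid input at $[0]: expected keys hand, tx, ty, tz, spin
invalid input at $[0]: expected keys hand, tx, ty, tz, spin
invalid input at $[0]: expected keys hand, tx, ty, tz, spin
invalid input at $[0]: expected keys hand, tx, ty, tz, spin
```

```bash
python3 -m creep '[{"hand":1,"tx":0,"ty":0,"tz":0,"spin":-6.4},{"hand":1,"tx":0,"ty":0,"tz":0,"spin":-6.4},{"hand":1,"tx":-0.053,"ty":0,"tz":0,"spin":0},{"hand":1,"tx":-0.053,"ty":0,"tz":0,"spin":0},{"hand":1,"tx":-0.053,"ty":0,"tz":0,"spin":0}]'
python3 -m creep '[{"hand":1,"tx":-0.053,"ty":0,"tz":0,"spin":0},{"hand":1,"tx":-0.053,"ty":0,"tz":0,"spin":0},{"hand":1,"tx":-0.053,"ty":0,"tz":0,"spin":0},{"hand":1,"tx":-0.053,"ty":0,"tz":0,"spin":0},{"hand":1,"tx":0,"ty":-0.05,"tz":0,"spin":0}]'
```

```text
time: 0.78
tool_pos: [276.8, 511.7, 240.5]
tcp_rot: [-3.141, -0.0, -3.141]
contact_force: [0.1, 0.3, -0.4]
grip_width: 91.5
finger_force: 0.0
time: 1.4
tool_pos: [491.8, 462.7, 234.3]
tcp_rot: [-3.139, -0.003, 3.14]
contact_force: [-0.6, -1.7, 0.1]
grip_width: 91.7
finger_force: 0.0
```

```bash
python3 -m creep '[{"hand":1,"tx":0,"ty":-0.05,"tz":0,"spin":0},{"hand":1,"tx":0,"ty":-0.05,"tz":0,"spin":0},{"hand":1,"tx":0,"ty":-0.05,"tz":0,"spin":0},{"hand":1,"tx":0,"ty":-0.05,"tz":0,"spin":0},{"hand":1,"tx":0,"ty":-0.05,"tz":0,"spin":0}]'
python3 -m creep '[{"hand":1,"tx":0,"ty":-0.05,"tz":0,"spin":0},{"hand":1,"tx":0,"ty":-0.05,"tz":0,"spin":0},{"hand":1,"tx":0,"ty":-0.05,"tz":0,"spin":0},{"hand":1,"tx":0,"ty":-0.05,"tz":0,"spin":0},{"hand":1,"tx":0,"ty":-0.05,"tz":0,"spin":0}]'
python3 -m creep '[{"hand":1,"tx":0,"ty":-0.05,"tz":0,"spin":0},{"hand":1,"tx":0,"ty":-0.05,"tz":0,"spin":0},{"hand":1,"tx":0,"ty":-0.05,"tz":0,"spin":0},{"hand":1,"tx":0,"ty":-0.05,"tz":0.05,"spin":0},{"hand":1,"tx":0,"ty":0,"tz":0.05,"spin":0}]'
python3 -m creep '[{"hand":1,"tx":0,"ty":0,"tz":0,"spin":0},{"hand":1,"tx":0,"ty":0,"tz":0,"spin":0}]'
python3 - <<'E'
from h import *
for n in("side","top"):cv2.imwrite(f"pics/a_{n}.png",cams.capture(n)["color"][:,:,::-1])
E
```

```text
time: 2.02
tool_pos: [487.1, 210.2, 240.5]
tcp_rot: [-3.142, -0.0, 3.141]
contact_force: [-0.4, 0.5, -0.5]
grip_width: 91.5
finger_force: 0.0
time: 2.65
tool_pos: [487.0, -39.8, 240.6]
tcp_rot: [3.141, -0.0, 3.141]
contact_force: [0.7, -0.0, -0.5]
grip_width: 91.9
finger_force: 0.0
time: 3.28
tool_pos: [487.3, -235.8, 145.6]
tcp_rot: [-3.14, 0.002, 3.137]
contact_force: [-0.5, 0.7, -1.4]
grip_width: 92.1
finger_force: 0.0
time: 3.52
tool_pos: [488.0, -232.5, 148.1]
tcp_rot: [-3.141, 0.002, -3.141]
contact_force: [-0.1, -0.3, 0.3]
grip_width: 91.6
finger_force: 0.0
```

View pics/a_side.png

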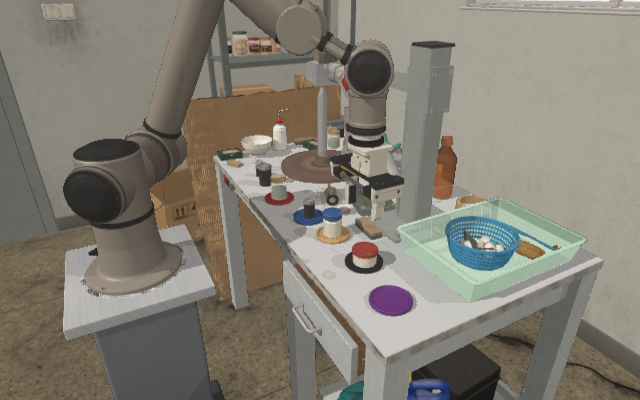

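The gripper appears with its fingertips at about (348,203) and (377,217), above and to the left of the red tub at (365,254). I'll check this against the projected TCP.

Run:
```python
from h import *
c=cams.capture("side");
for X in[(488,-232,134),(488,-278,134),(488,-186,134),(489,-247,43),(489,-245,9)]:print(X,proj(c,X).round(1))
```

```text
(488, -232, 134) [362.7 210.8]
(488, -278, 134) [374.1 219.3]
(488, -186, 134) [352.1 202.9]
(489, -247, 43) [365.  247.5]
(489, -245, 9) [364.  259.1]
```

View pics/a_top.png

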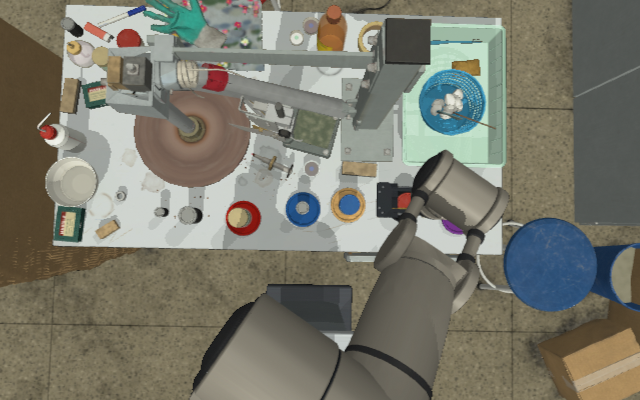

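The side projection agrees with the picture, and the top view shows the hand just left of the red tub at (404,203). Descending to grip.

```bash
python3 -m creep '[{"hand":1,"tx":-0.001,"ty":-0.0145,"tz":0,"spin":0},{"hand":1,"tx":0,"ty":0,"tz":0.045,"spin":0},{"hand":1,"tx":0,"ty":0,"tz":0.04,"spin":0},{"hand":1,"tx":0,"ty":0,"tz":0.025,"spin":0},{"hand":1,"tx":0,"ty":0,"tz":0.012,"spin":0}]'
python3 -m creep '[{"hand":1,"tx":0,"ty":0,"tz":0,"spin":0},{"hand":1,"tx":0,"ty":0,"tz":0,"spin":0}]'
```

```text
time: 4.3
tool_pos: [488.1, -247.4, 23.7]
tcp_rot: [3.141, -0.001, 3.141]
contact_force: [1.1, 0.1, 1.2]
grip_width: 91.8
finger_force: 0.0
time: 4.55
tool_pos: [488.9, -247.5, 25.6]
tcp_rot: [-3.14, 0.002, 3.141]
contact_force: [-0.5, 0.5, 0.7]
grip_width: 91.8
finger_force: 0.0
```

```bash
python3 -m creep '[{"hand":0.4,"tx":0,"ty":0,"tz":0,"spin":0},{"hand":0.4,"tx":0,"ty":0,"tz":0,"spin":0},{"hand":0.4,"tx":0,"ty":0,"tz":0,"spin":0},{"hand":0.4,"tx":0,"ty":0,"tz":0,"spin":0},{"hand":0.4,"tx":0,"ty":0,"tz":0,"spin":0}]'
python3 -m creep '[{"hand":0.4,"tx":0,"ty":0,"tz":0,"spin":0},{"hand":0.4,"tx":0,"ty":0,"tz":0,"spin":0},{"hand":0.4,"tx":0,"ty":0,"tz":-0.01,"spin":0},{"hand":0.4,"tx":0,"ty":0,"tz":-0.02,"spin":0},{"hand":0.4,"tx":0,"ty":0,"tz":-0.02,"spin":0}]'
```

```text
time: 5.18
tool_pos: [488.3, -246.9, 24.6]
tcp_rot: [-3.142, 0.0, 3.141]
contact_force: [-0.1, 0.4, 2.1]
grip_width: 58.2
finger_force: 30.0
time: 5.8
tool_pos: [488.1, -246.9, 75.3]
tcp_rot: [3.141, -0.0, 3.141]
contact_force: [0.2, 0.2, -0.6]
grip_width: 59.0
finger_force: 30.0
```

```bash
python3 -m creep '[{"hand":0.4,"tx":0.009,"ty":-0.036,"tz":0,"spin":0},{"hand":0.4,"tx":0.009,"ty":-0.036,"tz":0,"spin":0},{"hand":0.4,"tx":0.009,"ty":-0.036,"tz":0,"spin":0},{"hand":0.4,"tx":0,"ty":-0.0355,"tz":0,"spin":0},{"hand":0.4,"tx":0,"ty":0,"tz":0.02,"spin":0}]'
python3 -m creep '[{"hand":0.4,"tx":0,"ty":0,"tz":0.02,"spin":0},{"hand":0.4,"tx":0,"ty":0,"tz":0.009,"spin":0},{"hand":0.4,"tx":0,"ty":0,"tz":0,"spin":0},{"hand":0.4,"tx":0,"ty":0,"tz":0,"spin":0}]'
```

```text
time: 6.42
tool_pos: [461.7, -394.2, 56.1]
tcp_rot: [-3.137, 0.004, 3.138]
contact_force: [-0.3, 1.0, -1.7]
grip_width: 58.5
finger_force: 30.0
time: 6.92
tool_pos: [461.5, -390.5, 26.1]
tcp_rot: [-3.141, 0.001, 3.141]
contact_force: [-0.0, 0.1, -0.7]
grip_width: 58.0
finger_force: 30.0
```

```bash
python3 -m creep '[{"hand":1,"tx":0,"ty":0,"tz":0,"spin":0},{"hand":1,"tx":0,"ty":0,"tz":0,"spin":0},{"hand":1,"tx":0,"ty":0,"tz":0,"spin":0},{"hand":1,"tx":0,"ty":0,"tz":0,"spin":0},{"hand":1,"tx":0,"ty":0,"tz":-0.02,"spin":0}]'
python3 -m creep '[{"hand":1,"tx":0,"ty":0,"tz":-0.05,"spin":0},{"hand":1,"tx":0,"ty":0,"tz":-0.05,"spin":0},{"hand":1,"tx":0,"ty":0,"tz":-0.03,"spin":0},{"hand":1,"tx":-0.0115,"ty":0.05,"tz":0,"spin":0},{"hand":1,"tx":0,"ty":0.05,"tz":0,"spin":0}]'
python3 -m creep '[{"hand":1,"tx":0,"ty":0.05,"tz":0,"spin":0},{"hand":1,"tx":0,"ty":0.05,"tz":0,"spin":0},{"hand":1,"tx":0,"ty":0.05,"tz":0,"spin":0},{"hand":1,"tx":0,"ty":0.05,"tz":0,"spin":0},{"hand":1,"tx":0,"ty":0.05,"tz":0,"spin":0}]'
python3 -m creep '[{"hand":1,"tx":0,"ty":0.05,"tz":0,"spin":0},{"hand":1,"tx":0,"ty":0.01,"tz":0,"spin":0},{"hand":1,"tx":0,"ty":0,"tz":0,"spin":0},{"hand":1,"tx":0,"ty":0,"tz":0,"spin":0}]'
python3 - <<'E'
from h import *
for n in("side",):
  c=cams.capture(n);cv2.imwrite(f"pics/b_{n}.png",c["color"][:,:,::-1])
  for X in[(473,20,162),(473,20,56),(473,20,5)]:print(proj(c,X).round(1))
E
```

```text
time: 7.55
tool_pos: [460.3, -389.5, 44.2]
tcp_rot: [3.139, -0.002, 3.141]
contact_force: [-0.5, -0.5, 0.3]
grip_width: 91.6
finger_force: 0.0
time: 8.18
tool_pos: [473.1, -289.6, 175.8]
tcp_rot: [-3.141, 0.001, 3.14]
contact_force: [0.6, 0.6, 0.1]
grip_width: 91.7
finger_force: 0.0
time: 8.8
tool_pos: [472.6, -38.9, 175.7]
tcp_rot: [3.142, 0.001, 3.141]
contact_force: [1.1, -0.2, -0.5]
grip_width: 91.9
finger_force: 0.0
time: 9.3
tool_pos: [473.0, 18.4, 175.5]
tcp_rot: [-3.141, 0.0, 3.14]
contact_force: [0.1, -1.2, 0.6]
grip_width: 91.6
finger_force: 0.0
[307.9 165. ]
[308.6 199.9]
[308.9 215.8]
```

View pics/b_side.png

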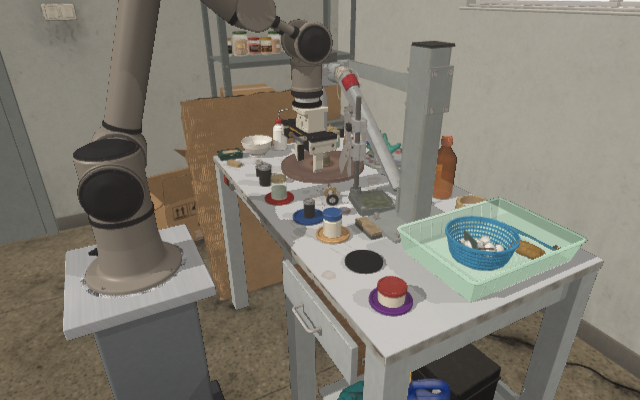

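The red tub stands upright on the purple stand at (391,293). The can at (309,208) lies right under the projected TCP, so I'm picking it up.

```bash
python3 -m creep '[{"hand":1,"tx":0,"ty":0.001,"tz":0.05,"spin":0},{"hand":1,"tx":0,"ty":0,"tz":0.045,"spin":0},{"hand":1,"tx":0,"ty":0,"tz":0.03,"spin":0},{"hand":1,"tx":0,"ty":0,"tz":0.018,"spin":0},{"hand":1,"tx":0,"ty":0,"tz":0,"spin":0}]'
python3 -m creep '[{"hand":0.2,"tx":0,"ty":0,"tz":0,"spin":0},{"hand":0.2,"tx":0,"ty":0,"tz":0,"spin":0},{"hand":0.2,"tx":0,"ty":0,"tz":0,"spin":0},{"hand":0.2,"tx":0,"ty":0,"tz":0,"spin":0},{"hand":0.2,"tx":0,"ty":0,"tz":0,"spin":0}]'
python3 -m creep '[{"hand":0.2,"tx":0,"ty":0,"tz":0,"spin":0},{"hand":0.2,"tx":0,"ty":0,"tz":0,"spin":0},{"hand":0.2,"tx":0,"ty":0,"tz":0,"spin":0},{"hand":0.2,"tx":0,"ty":0,"tz":0,"spin":0}]'
```

```text
time: 9.98
tool_pos: [472.1, 19.7, 31.4]
tcp_rot: [3.141, -0.003, 3.14]
contact_force: [-0.4, 0.1, 0.3]
grip_width: 91.6
finger_force: 0.0
time: 10.6
tool_pos: [472.9, 20.6, 32.7]
tcp_rot: [3.142, 0.0, 3.141]
contact_force: [0.0, -0.2, 0.1]
grip_width: 46.4
finger_force: 0.0
time: 11.1
tool_pos: [472.8, 20.6, 32.5]
tcp_rot: [3.141, 0.0, 3.141]
contact_force: [-0.7, 0.2, 0.1]
grip_width: 30.4
finger_force: 30.0
```

```bash
python3 -m creep '[{"hand":0.2,"tx":0,"ty":0,"tz":-0.01,"spin":0},{"hand":0.2,"tx":0,"ty":0,"tz":-0.03,"spin":0},{"hand":0.2,"tx":0,"ty":0,"tz":-0.04,"spin":0},{"hand":0.2,"tx":0,"ty":0,"tz":-0.04,"spin":0},{"hand":0.2,"tx":-0.008,"ty":-0.04,"tz":0,"spin":0}]'
python3 -m creep '[{"hand":0.2,"tx":-0.008,"ty":-0.045,"tz":0,"spin":0},{"hand":0.2,"tx":0,"ty":-0.05,"tz":0,"spin":0},{"hand":0.2,"tx":0,"ty":-0.05,"tz":0,"spin":0},{"hand":0.2,"tx":0,"ty":-0.05,"tz":0,"spin":0},{"hand":0.2,"tx":0,"ty":-0.03,"tz":0,"spin":0}]'
python3 -m creep '[{"hand":0.2,"tx":0,"ty":0,"tz":0.04,"spin":0},{"hand":0.2,"tx":0,"ty":0,"tz":0.04,"spin":0},{"hand":0.2,"tx":0,"ty":0,"tz":0.025,"spin":0},{"hand":0.2,"tx":0,"ty":0,"tz":0.014,"spin":0}]'
python3 -m creep '[{"hand":0.2,"tx":0,"ty":0,"tz":0,"spin":0},{"hand":0.2,"tx":0,"ty":0,"tz":0,"spin":0}]'
```

```text
time: 11.72
tool_pos: [482.4, -18.5, 156.4]
tcp_rot: [-3.141, 0.007, -3.138]
contact_force: [0.9, -0.7, -1.0]
grip_width: 30.7
finger_force: 30.0
time: 12.35
tool_pos: [488.4, -246.8, 153.2]
tcp_rot: [-3.141, 0.001, 3.139]
contact_force: [0.2, 1.7, -0.1]
grip_width: 30.8
finger_force: 30.0
time: 12.85
tool_pos: [488.3, -244.2, 32.7]
tcp_rot: [3.141, -0.001, 3.141]
contact_force: [-0.1, -0.1, 0.7]
grip_width: 30.3
finger_force: 30.0
time: 13.1
tool_pos: [489.2, -244.7, 34.5]
tcp_rot: [-3.141, 0.001, 3.141]
contact_force: [0.2, 0.3, -0.6]
grip_width: 30.1
finger_force: 30.0
```

```bash
python3 -m creep '[{"hand":0.2,"tx":0,"ty":0,"tz":0.001,"spin":0},{"hand":1,"tx":0,"ty":0,"tz":0,"spin":0},{"hand":1,"tx":0,"ty":0,"tz":0,"spin":0},{"hand":1,"tx":0,"ty":0,"tz":0,"spin":0},{"hand":1,"tx":0,"ty":0,"tz":0,"spin":0}]'
python3 -m creep '[{"hand":1,"tx":0,"ty":0,"tz":0,"spin":0},{"hand":1,"tx":0,"ty":0,"tz":-0.05,"spin":0},{"hand":1,"tx":0,"ty":0,"tz":-0.05,"spin":0},{"hand":1,"tx":0,"ty":0,"tz":-0.05,"spin":0},{"hand":1,"tx":0.004,"ty":0.05,"tz":0,"spin":0}]'
python3 -m creep '[{"hand":1,"tx":0,"ty":0.05,"tz":0,"spin":0},{"hand":1,"tx":0,"ty":0.0475,"tz":0,"spin":0},{"hand":1,"tx":0,"ty":0,"tz":0,"spin":0},{"hand":1,"tx":0,"ty":0,"tz":0,"spin":0}]'
python3 - <<'E'
from h import *
c=cams.capture("side");cv2.imwrite("pics/c_side.png",c["color"][:,:,::-1])
u,v,r,a=blob(c,(318,200,350,225),lambda h,s,v:(abs(h-108)<15)&(s>120));print(u,v,r,a,ray(c,u,v,64))
E
```

```text
time: 13.72
tool_pos: [488.7, -244.4, 32.5]
tcp_rot: [3.142, 0.0, 3.141]
contact_force: [0.3, -1.0, -0.6]
grip_width: 65.8
finger_force: 0.0
time: 14.35
tool_pos: [487.1, -197.2, 186.6]
tcp_rot: [-3.136, 0.009, 3.138]
contact_force: [0.1, 1.8, -0.7]
grip_width: 92.0
finger_force: 0.0
time: 14.85
tool_pos: [485.0, -97.3, 182.6]
tcp_rot: [-3.141, 0.0, -3.141]
contact_force: [-0.1, 0.1, 0.1]
grip_width: 92.0
finger_force: 0.0
329.0 215.5 12.298474311828613 137.5 [ 471.95389474 -101.69806   ]
```

View pics/c_side.png

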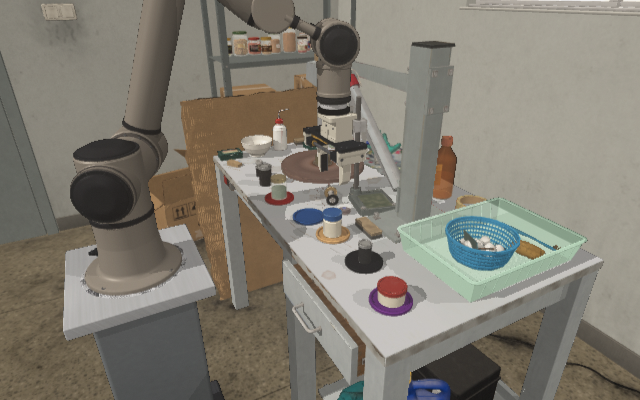

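The can stands upright on the black stand at (364,255). The blue jar at (332,224) is under the hand; the blob box also caught the blue stand, so I'm keeping the top-view position.

```bash
python3 -m creep '[{"hand":1,"tx":0,"ty":0,"tz":0.05,"spin":0},{"hand":1,"tx":0,"ty":0,"tz":0.045,"spin":0},{"hand":1,"tx":0,"ty":0,"tz":0.035,"spin":0},{"hand":1,"tx":0,"ty":0,"tz":0.02,"spin":0},{"hand":1,"tx":0,"ty":0,"tz":0,"spin":0}]'
python3 -m creep '[{"hand":0.4,"tx":0,"ty":0,"tz":0,"spin":0},{"hand":0.4,"tx":0,"ty":0,"tz":0,"spin":0},{"hand":0.4,"tx":0,"ty":0,"tz":0,"spin":0},{"hand":0.4,"tx":0,"ty":0,"tz":0,"spin":0},{"hand":0.4,"tx":0,"ty":0,"tz":0,"spin":0}]'
python3 -m creep '[{"hand":0.4,"tx":0,"ty":0,"tz":0,"spin":0},{"hand":0.4,"tx":0,"ty":0,"tz":0,"spin":0},{"hand":0.4,"tx":0,"ty":0,"tz":0,"spin":0}]'
```

```text
time: 15.52
tool_pos: [483.8, -97.8, 31.1]
tcp_rot: [3.14, -0.003, 3.139]
contact_force: [-0.7, -0.0, 0.1]
grip_width: 91.8
finger_force: 0.0
time: 16.15
tool_pos: [484.9, -96.9, 32.8]
tcp_rot: [-3.142, 0.0, 3.141]
contact_force: [0.5, -0.4, 2.4]
grip_width: 48.7
finger_force: 30.0
time: 16.52
tool_pos: [484.9, -96.9, 32.7]
tcp_rot: [3.142, 0.0, 3.141]
contact_force: [-0.7, 0.4, 4.5]
grip_width: 48.8
finger_force: 30.0
```

```bash
python3 -m creep '[{"hand":0.4,"tx":0,"ty":0,"tz":-0.01,"spin":0},{"hand":0.4,"tx":0,"ty":0,"tz":-0.03,"spin":0},{"hand":0.4,"tx":0,"ty":0,"tz":-0.03,"spin":0},{"hand":0.4,"tx":0.0135,"ty":0.04,"tz":0,"spin":0},{"hand":0.4,"tx":0,"ty":0.045,"tz":0,"spin":0}]'
python3 -m creep '[{"hand":0.4,"tx":0,"ty":0.031,"tz":0,"spin":0},{"hand":0.4,"tx":0,"ty":0,"tz":0.03,"spin":0},{"hand":0.4,"tx":0,"ty":0,"tz":0.025,"spin":0},{"hand":0.4,"tx":0,"ty":0,"tz":0.014,"spin":0},{"hand":0.4,"tx":0,"ty":0,"tz":0,"spin":0}]'
python3 -m creep '[{"hand":0.4,"tx":0,"ty":0,"tz":0,"spin":0},{"hand":0.4,"tx":0,"ty":0,"tz":0,"spin":0}]'
```

```text
time: 17.15
tool_pos: [470.6, -11.5, 103.1]
tcp_rot: [-3.142, 0.0, 3.139]
contact_force: [-0.2, 0.1, -1.0]
grip_width: 48.4
finger_force: 30.0
time: 17.77
tool_pos: [471.2, 19.0, 33.1]
tcp_rot: [3.141, -0.001, 3.141]
contact_force: [-0.0, 0.5, -1.7]
grip_width: 48.7
finger_force: 30.0
time: 18.02
tool_pos: [471.6, 19.0, 34.0]
tcp_rot: [-3.142, 0.001, 3.141]
contact_force: [1.3, 0.2, -0.3]
grip_width: 48.5
finger_force: 30.0
```

```bash
python3 -m creep '[{"hand":1,"tx":0,"ty":0,"tz":0.001,"spin":0},{"hand":1,"tx":0,"ty":0,"tz":0,"spin":0},{"hand":1,"tx":0,"ty":0,"tz":0,"spin":0},{"hand":1,"tx":0,"ty":0,"tz":0,"spin":0},{"hand":1,"tx":0,"ty":0,"tz":0,"spin":0}]'
python3 -m creep '[{"hand":1,"tx":0,"ty":0,"tz":-0.05,"spin":0},{"hand":1,"tx":0,"ty":0,"tz":-0.05,"spin":0},{"hand":1,"tx":0,"ty":0,"tz":-0.05,"spin":0},{"hand":1,"tx":0.012,"ty":0.05,"tz":0,"spin":0},{"hand":1,"tx":0.0125,"ty":0.05,"tz":0,"spin":0}]'
python3 -m creep '[{"hand":1,"tx":0,"ty":0.05,"tz":0,"spin":0},{"hand":1,"tx":0,"ty":0.008,"tz":0,"spin":0},{"hand":1,"tx":0,"ty":0,"tz":0,"spin":0},{"hand":1,"tx":0,"ty":0,"tz":0,"spin":0}]'
python3 - <<'E'
from h import *
c=cams.capture("side");cv2.imwrite("pics/d_side.png",c["color"][:,:,::-1])
for X in[(447,177,75),(447,177,5)]:print(proj(c,X).round(1))
E
```

```text
time: 18.65
tool_pos: [471.3, 19.1, 32.5]
tcp_rot: [3.142, 0.0, 3.141]
contact_force: [-0.3, -1.2, 1.0]
grip_width: 91.0
finger_force: 0.0
time: 19.27
tool_pos: [446.9, 119.8, 183.3]
tcp_rot: [3.141, 0.002, 3.139]
contact_force: [0.6, -0.5, -0.2]
grip_width: 91.7
finger_force: 0.0
time: 19.77
tool_pos: [447.0, 176.0, 182.4]
tcp_rot: [-3.141, -0.0, 3.14]
contact_force: [0.6, 0.2, 0.4]
grip_width: 91.8
finger_force: 0.0
[278.3 176.4]
[279.5 196.8]
```

View pics/d_side.png

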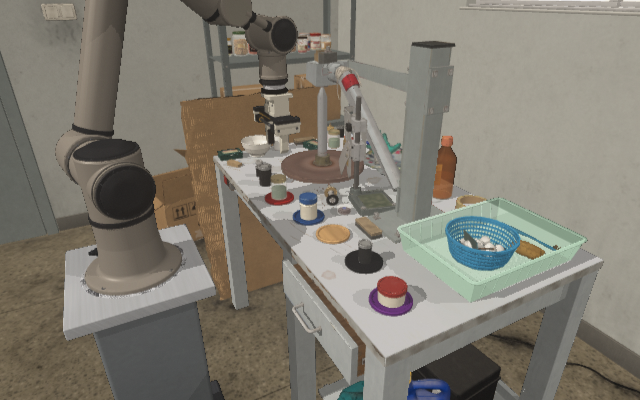

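The blue jar stands on the blue stand at (308,208), and the tan jar at (279,187) is where it was measured. Next I grip it.

```bash
python3 -m creep '[{"hand":1,"tx":0,"ty":0.001,"tz":0.05,"spin":0},{"hand":1,"tx":0,"ty":0,"tz":0.045,"spin":0},{"hand":1,"tx":0,"ty":0,"tz":0.03,"spin":0},{"hand":1,"tx":0,"ty":0,"tz":0.02,"spin":0},{"hand":1,"tx":0,"ty":0,"tz":0,"spin":0}]'
python3 -m creep '[{"hand":0.4,"tx":0,"ty":0,"tz":0,"spin":0},{"hand":0.4,"tx":0,"ty":0,"tz":0,"spin":0},{"hand":0.4,"tx":0,"ty":0,"tz":0,"spin":0},{"hand":0.4,"tx":0,"ty":0,"tz":0,"spin":0},{"hand":0.4,"tx":0,"ty":0,"tz":0,"spin":0}]'
python3 -m creep '[{"hand":0.4,"tx":0,"ty":0,"tz":0,"spin":0},{"hand":0.4,"tx":0,"ty":0,"tz":0,"spin":0},{"hand":0.4,"tx":0,"ty":0,"tz":0,"spin":0}]'
```

```text
time: 20.45
tool_pos: [446.2, 176.9, 36.4]
tcp_rot: [-3.141, -0.003, 3.14]
contact_force: [0.2, -0.0, 0.4]
grip_width: 91.5
finger_force: 0.0
time: 21.08
tool_pos: [447.0, 178.2, 37.8]
tcp_rot: [3.141, 0.0, 3.141]
contact_force: [-0.6, 0.4, 2.2]
grip_width: 50.3
finger_force: 30.0
time: 21.45
tool_pos: [447.0, 178.2, 37.8]
tcp_rot: [3.141, 0.0, 3.141]
contact_force: [-0.5, 0.3, 4.6]
grip_width: 49.8
finger_force: 30.0
```

```bash
python3 -m creep '[{"hand":0.4,"tx":0,"ty":0,"tz":-0.01,"spin":0},{"hand":0.4,"tx":0,"ty":0,"tz":-0.04,"spin":0},{"hand":0.4,"tx":0,"ty":0,"tz":-0.04,"spin":0},{"hand":0.4,"tx":0,"ty":0,"tz":-0.04,"spin":0},{"hand":0.4,"tx":-0.008,"ty":-0.045,"tz":0,"spin":0}]'
python3 -m creep '[{"hand":0.4,"tx":-0.01,"ty":-0.048,"tz":0,"spin":0},{"hand":0.4,"tx":-0.01,"ty":-0.048,"tz":0,"spin":0},{"hand":0.4,"tx":-0.01,"ty":-0.048,"tz":0,"spin":0},{"hand":0.4,"tx":0,"ty":-0.048,"tz":0,"spin":0},{"hand":0.4,"tx":0,"ty":-0.039,"tz":0,"spin":0}]'
python3 -m creep '[{"hand":0.4,"tx":0,"ty":0,"tz":0.04,"spin":0},{"hand":0.4,"tx":0,"ty":0,"tz":0.045,"spin":0},{"hand":0.4,"tx":0,"ty":0,"tz":0.03,"spin":0},{"hand":0.4,"tx":0,"ty":0,"tz":0.014,"spin":0},{"hand":0.4,"tx":0,"ty":0,"tz":0,"spin":0}]'
python3 -m creep '[{"hand":0.4,"tx":0,"ty":0,"tz":0,"spin":0},{"hand":0.4,"tx":0,"ty":0,"tz":0,"spin":0}]'
```

```text
time: 22.08
tool_pos: [456.3, 134.6, 170.8]
tcp_rot: [3.14, 0.007, -3.138]
contact_force: [1.9, -0.3, -2.3]
grip_width: 49.8
finger_force: 29.9
time: 22.7
tool_pos: [484.3, -99.7, 167.5]
tcp_rot: [3.141, -0.001, 3.14]
contact_force: [0.3, 0.3, -1.8]
grip_width: 49.7
finger_force: 29.9
time: 23.32
tool_pos: [484.8, -97.9, 38.5]
tcp_rot: [3.141, -0.0, 3.141]
contact_force: [-0.2, -0.4, -1.7]
grip_width: 49.5
finger_force: 29.9
time: 23.58
tool_pos: [485.2, -98.0, 39.2]
tcp_rot: [-3.141, 0.001, 3.141]
contact_force: [-0.2, 0.5, -1.7]
grip_width: 49.2
finger_force: 29.9
```

```bash
python3 -m creep '[{"hand":1,"tx":0,"ty":0,"tz":0.001,"spin":0},{"hand":1,"tx":0,"ty":0,"tz":0,"spin":0},{"hand":1,"tx":0,"ty":0,"tz":0,"spin":0},{"hand":1,"tx":0,"ty":0,"tz":0,"spin":0},{"hand":1,"tx":0,"ty":0,"tz":0,"spin":0}]'
python3 -m creep '[{"hand":1,"tx":0,"ty":0,"tz":-0.05,"spin":0},{"hand":1,"tx":0,"ty":0,"tz":-0.05,"spin":0},{"hand":1,"tx":0,"ty":0,"tz":-0.05,"spin":0},{"hand":1,"tx":0.012,"ty":-0.05,"tz":0,"spin":0},{"hand":1,"tx":0.012,"ty":-0.05,"tz":0,"spin":0}]'
python3 -m creep '[{"hand":1,"tx":0,"ty":-0.05,"tz":0,"spin":0},{"hand":1,"tx":0,"ty":-0.05,"tz":0,"spin":0},{"hand":1,"tx":0,"ty":-0.05,"tz":0,"spin":0},{"hand":1,"tx":0,"ty":-0.0425,"tz":0,"spin":0},{"hand":1,"tx":0,"ty":0,"tz":0.05,"spin":0}]'
python3 -m creep '[{"hand":1,"tx":0,"ty":0,"tz":0,"spin":0},{"hand":1,"tx":0,"ty":0,"tz":0,"spin":0}]'
python3 - <<'E'
from h import *
c=cams.capture("side")
u,v,r,a=blob(c,(370,270,415,292),lambda h,s,v:((h<8)|(h>172))&(s>150));print(u,v,r,a,ray(c,u,v,36),proj(c,(461,-390.5,36)))
E
```

```text
time: 24.2
tool_pos: [484.8, -97.9, 37.6]
tcp_rot: [3.142, 0.0, 3.141]
contact_force: [0.2, -0.7, -0.9]
grip_width: 90.4
finger_force: 0.0
time: 24.82
tool_pos: [460.8, -198.7, 188.5]
tcp_rot: [-3.141, 0.002, -3.14]
contact_force: [0.5, -0.1, -1.0]
grip_width: 92.1
finger_force: 0.0
time: 25.45
tool_pos: [461.9, -395.6, 140.0]
tcp_rot: [-3.134, 0.007, 3.138]
contact_force: [-0.3, -0.3, -1.1]
grip_width: 91.8
finger_force: 0.0
time: 25.7
tool_pos: [461.1, -390.3, 138.7]
tcp_rot: [-3.141, 0.001, -3.141]
contact_force: [0.3, -0.5, -0.3]
grip_width: 91.8
finger_force: 0.0
392.0 286.5 14.221562385559082 315.5 [ 462.62641386 -389.26191223] [391.7197465  287.06480018]
```

Tub is where expected. Grip it and carry it to the red stand.

```bash
python3 -m creep '[{"hand":1,"tx":0,"ty":0,"tz":0.045,"spin":0},{"hand":1,"tx":0,"ty":0,"tz":0.04,"spin":0},{"hand":1,"tx":0,"ty":0,"tz":0.018,"spin":0},{"hand":1,"tx":0,"ty":0,"tz":0.01,"spin":0},{"hand":1,"tx":0,"ty":0,"tz":0,"spin":0}]'
python3 -m creep '[{"hand":0.4,"tx":0,"ty":0,"tz":0,"spin":0},{"hand":0.4,"tx":0,"ty":0,"tz":0,"spin":0},{"hand":0.4,"tx":0,"ty":0,"tz":0,"spin":0},{"hand":0.4,"tx":0,"ty":0,"tz":0,"spin":0},{"hand":0.4,"tx":0,"ty":0,"tz":0,"spin":0}]'
python3 -m creep '[{"hand":0.4,"tx":0,"ty":0,"tz":0,"spin":0},{"hand":0.4,"tx":0,"ty":0,"tz":0,"spin":0},{"hand":0.4,"tx":0,"ty":0,"tz":0,"spin":0}]'
```

```text
time: 26.38
tool_pos: [461.2, -390.7, 25.3]
tcp_rot: [-3.141, 0.001, 3.141]
contact_force: [-0.3, -0.6, 0.1]
grip_width: 92.2
finger_force: 0.0
time: 27.0
tool_pos: [460.7, -390.5, 24.8]
tcp_rot: [-3.141, 0.0, 3.141]
contact_force: [0.3, 0.2, 2.2]
grip_width: 58.3
finger_force: 30.0
time: 27.38
tool_pos: [460.7, -390.5, 24.7]
tcp_rot: [-3.141, 0.0, 3.141]
contact_force: [-0.9, 0.3, 5.0]
grip_width: 58.5
finger_force: 30.0
```

```bash
python3 -m creep '[{"hand":0.4,"tx":0,"ty":0,"tz":-0.01,"spin":0},{"hand":0.4,"tx":0,"ty":0,"tz":-0.04,"spin":0},{"hand":0.4,"tx":0,"ty":0,"tz":-0.045,"spin":0},{"hand":0.4,"tx":0,"ty":0,"tz":-0.045,"spin":0},{"hand":0.4,"tx":0.005,"ty":0.04,"tz":0,"spin":0}]'
python3 -m creep '[{"hand":0.4,"tx":0.005,"ty":0.05,"tz":0,"spin":0},{"hand":0.4,"tx":0.005,"ty":0.05,"tz":0,"spin":0},{"hand":0.4,"tx":0,"ty":0.05,"tz":0,"spin":0},{"hand":0.4,"tx":0,"ty":0.05,"tz":0,"spin":0},{"hand":0.4,"tx":0,"ty":0.05,"tz":0,"spin":0}]'
python3 -m creep '[{"hand":0.4,"tx":0,"ty":0.05,"tz":0,"spin":0},{"hand":0.4,"tx":0,"ty":0.05,"tz":0,"spin":0},{"hand":0.4,"tx":0,"ty":0.05,"tz":0,"spin":0},{"hand":0.4,"tx":0,"ty":0.05,"tz":0,"spin":0},{"hand":0.4,"tx":0,"ty":0.05,"tz":0,"spin":0}]'
python3 -m creep '[{"hand":0.4,"tx":0,"ty":0.025,"tz":0,"spin":0},{"hand":0.4,"tx":0,"ty":0,"tz":0,"spin":0},{"hand":0.4,"tx":0,"ty":0,"tz":0,"spin":0}]'
```

```text
time: 28.0
tool_pos: [457.2, -353.4, 168.6]
tcp_rot: [-3.135, 0.007, 3.139]
contact_force: [1.0, 1.2, -1.8]
grip_width: 58.3
finger_force: 30.0
time: 28.62
tool_pos: [445.5, -98.8, 164.8]
tcp_rot: [3.142, 0.0, 3.141]
contact_force: [-0.1, 1.0, 0.1]
grip_width: 58.4
finger_force: 30.0
time: 29.25
tool_pos: [445.6, 151.2, 164.8]
tcp_rot: [3.142, 0.0, 3.141]
contact_force: [0.9, -0.9, -2.0]
grip_width: 58.6
finger_force: 30.0
time: 29.62
tool_pos: [445.7, 174.0, 164.5]
tcp_rot: [-3.141, -0.0, 3.141]
contact_force: [0.7, 0.2, -1.3]
grip_width: 58.7
finger_force: 30.0
```

```bash
python3 -m creep '[{"hand":0.4,"tx":0,"ty":0.001,"tz":0.045,"spin":0},{"hand":0.4,"tx":0,"ty":0,"tz":0.045,"spin":0},{"hand":0.4,"tx":0,"ty":0,"tz":0.03,"spin":0},{"hand":0.4,"tx":0,"ty":0,"tz":0.018,"spin":0},{"hand":0.4,"tx":0,"ty":0,"tz":0,"spin":0}]'
python3 -m creep '[{"hand":0.4,"tx":0,"ty":0,"tz":0.001,"spin":0},{"hand":0.4,"tx":0,"ty":0,"tz":0,"spin":0}]'
python3 -m creep '[{"hand":1,"tx":0,"ty":0,"tz":0,"spin":0},{"hand":1,"tx":0,"ty":0,"tz":0,"spin":0},{"hand":1,"tx":0,"ty":0,"tz":0,"spin":0},{"hand":1,"tx":0,"ty":0,"tz":0,"spin":0},{"hand":1,"tx":0,"ty":0,"tz":0,"spin":0}]'
python3 -m creep '[{"hand":1,"tx":0,"ty":0,"tz":-0.05,"spin":0},{"hand":1,"tx":0,"ty":0,"tz":-0.05,"spin":0},{"hand":1,"tx":0,"ty":0,"tz":-0.05,"spin":0},{"hand":1,"tx":0,"ty":0,"tz":-0.05,"spin":0},{"hand":1,"tx":0,"ty":0.06,"tz":0,"spin":0}]'
python3 -m creep '[{"hand":1,"tx":0,"ty":0.06,"tz":0,"spin":0},{"hand":1,"tx":0,"ty":0.06,"tz":0,"spin":0},{"hand":1,"tx":0.04,"ty":0.04,"tz":0,"spin":0},{"hand":1,"tx":0.04,"ty":0.04,"tz":0,"spin":0},{"hand":1,"tx":0.04,"ty":0.04,"tz":0,"spin":0}]'
python3 -m creep '[{"hand":1,"tx":0.05,"ty":0.03,"tz":0,"spin":0},{"hand":1,"tx":0.05,"ty":0.03,"tz":0,"spin":0},{"hand":1,"tx":0.05,"ty":0,"tz":0,"spin":0},{"hand":1,"tx":0.05,"ty":0,"tz":0,"spin":0},{"hand":1,"tx":0,"ty":0,"tz":0,"spin":0}]'
python3 - <<'E'
from h import *
s=cams.capture("side");c=cams.capture("top")
blue=lambda h,s,v:(abs(h-108)<15)&(s>120)
red=lambda h,s,v:((h<8)|(h>172))&(s>150)
tan=lambda h,s,v:(h>10)&(h<25)&(s>70)
for n,b,f,z in[("whet",(338,158,380,179),tan,21)]:
    u,v,r,a=blob(c,b,f);print(n,ray(c,u,v,z).round(1))
a=cv2.resize(c["color"][150:245,215:495],(784,266),interpolation=cv2.INTER_CUBIC)
b=cv2.resize(s["color"][150:320,250:440],None,fx=1.9,fy=1.9,interpolation=cv2.INTER_CUBIC)
b=cv2.copyMakeBorder(b,0,0,0,784-b.shape[1],cv2.BORDER_CONSTANT)
cv2.imwrite("pics/e.png",np.vstack([a,b])[:,:,::-1])
E
```

```text
time: 30.25
tool_pos: [445.5, 174.3, 25.8]
tcp_rot: [-3.141, -0.002, 3.139]
contact_force: [0.1, -0.2, -0.5]
grip_width: 58.5
finger_force: 30.0
time: 30.5
tool_pos: [446.3, 175.4, 26.3]
tcp_rot: [3.141, 0.001, 3.141]
contact_force: [0.4, -0.4, -1.1]
grip_width: 58.6
finger_force: 30.0
time: 31.12
tool_pos: [445.9, 175.6, 25.5]
tcp_rot: [3.142, -0.0, 3.141]
contact_force: [0.6, -0.7, 0.1]
grip_width: 91.6
finger_force: 0.0
time: 31.75
tool_pos: [448.6, 234.4, 230.0]
tcp_rot: [3.14, 0.009, 3.136]
contact_force: [0.6, -0.2, -0.7]
grip_width: 92.1
finger_force: 0.0
time: 32.38
tool_pos: [324.5, 476.7, 225.3]
tcp_rot: [-3.141, -0.0, 3.141]
contact_force: [1.2, 0.1, -0.3]
grip_width: 91.7
finger_force: 0.0
time: 33.0
tool_pos: [122.7, 535.6, 225.6]
tcp_rot: [-3.141, -0.001, -3.137]
contact_force: [0.3, 0.1, 1.2]
grip_width: 91.8
finger_force: 0.0
whet [ 578.9 -124.5]
```

View pics/e.png

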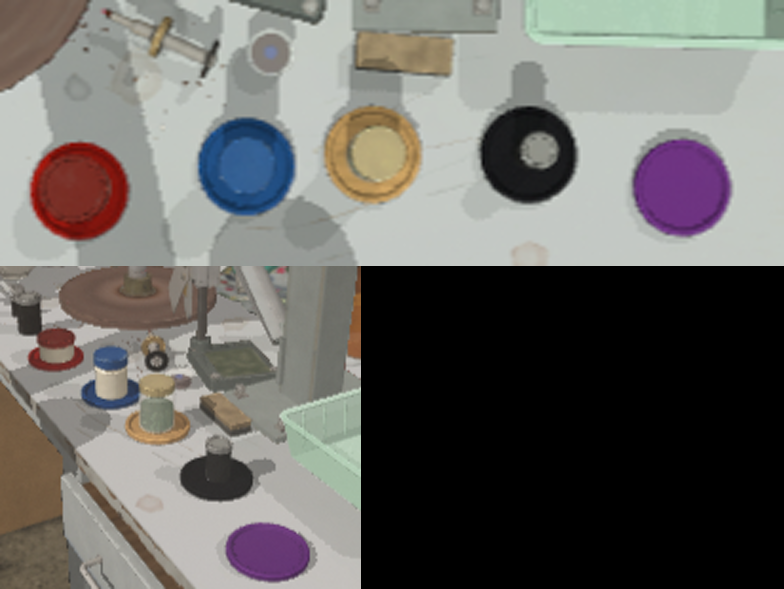

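All four containers stand upright on their own stands and purple is empty: in the crop, red is at (80,190), blue (247,163), tan (378,152), can (540,150) and purple (682,187). The whetstone has not moved. I'll check the lid offsets, then hand in.

Run:
```python
from h import *
from plant import close_job
c=cams.capture("top")
for n,u,v,z,s in[("tan",378,152.5,75,(485.4,-98.4)),("can",540,150,56,(489.1,-245.1)),("blue",247.5,162.5,71,(471.4,19.4)),("red",76,189,43,(445.5,174.8))]:
    p=ray(c,215+u/2.8-.3,150+v/2.8-.3,z);d=np.hypot(*(p-s));print(n,p.round(1),d.round(1));assert d<9
print(close_job())
```

```text
tan [484.2 -97.7] 1.3
can [ 490.5 -245.5] 1.5
blue [473.   17.1] 2.8
red [446.5 171.7] 3.3
the job is handed in; nothing more can be done
None
```

The job is handed in: all four containers stand upright on their own stands, each within about 3 mm of centre by the top camera, the purple stand is empty, the whetstone has not moved, and it took about 33 s of the 136 s; no verdict came back.

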